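Open the clamped case of the setting shaft

ROBOT

A 6-joint arm with a two-finger parallel gripper is mounted at the origin on the work surface; the furniture and walls round the work are solid. World frame = base frame: x ahead of the robot, y to its left, z up, the work surface at z = 0. Lengths are in m, angles in degrees, forces in N, time in s.
With the tool pointing down it reaches from about 0.4 to 0.825 m from the base axis. Payload 7 kg.
Tool frame: the origin (TCP) lies midway between the tips of the shut fingers; the grasp point (between the pads) lies 19 mm behind it; z points along the fingers, y is the line along which they close (so a half turn about z gives the same grasp; the last joint's range is limited). The gripper opens to 88 mm and grips with 3 to 60 N. Pads are 19 mm wide; open, the fingers measure 130 mm over their backs; the gripper's body (78 mm by 193 mm) begins 47 mm behind the grasp point.
Start: joints at [-47.951, 20.546, 0.682, 0, -70.136, -16.507], TCP at [0.291, -0.609, 0.227] pointing down, gripper open.
Joint ranges: [-176.03, 176.03], [-82.01, 121.73], [-58.28, 71.71], [-173.87, 95.51], [-174.79, -0.11], [-173.66, 173.66]. Speed limits (degrees/s): [136.94, 136.94, 172.46, 180, 180, 180].

INTERFACE

Orientations are given as [roll, pitch, yaw] about the fixed x, y, z axes, in that order (R = Rz(yaw) Ry(pitch) Rx(roll)).
In Python, from plant import ctrl gives the robot as it stands. The module is installed in compiled form; this text tells all that it offers.
- The arm moves only by the tool play_rows, never from a script. Its argument "commands" is a list that holds one entry, the list of rows, each a list of 7 numbers: the turn, a rotation vector about the tool's x, y, z in rad, then the shift along the tool's x, y, z in cm, then the finger opening in cm, from 0 to 8.76. In form: [[[ax, ay, az, x, y, z, grip], ...]]. A call has 1 to 8 rows; each row is the pose to reach, as a shift and turn from the pose commanded when the call began, along the tool's axes at that moment; what a row does not reach only later rows make up. A row lasts 1/12 s, in which the tool goes at most 41.7 mm and 7.16 degrees, less where a joint would pass 70% of its speed; a pose out of reach is approached as far as the arm can. A call with a gripper value outside its range is refused whole. The fingers move at their own pace and stop on an object; the grip force is fixed at half the most. Time passes only in rows, so rows that repeat a pose let the fingers close. It gives the time, the measured TCP pose, the force, the opening and the grip force at its end, in the units of the state.
- ctrl.get_obs(): the state, without advancing time (a new reading comes with each control period).
- ctrl.snapshot(name): name is "side" or "top"; returns a dict with "color" (420x560x3 uint8, red, green, blue), "camera_matrix" (3x3 intrinsics, pixels), "k1" (the pictures are not rectified: a ray, as slopes to the right and down, at radius r is drawn at 1 + k1 r^2 times it, then the intrinsics apply), "origin" and "rotation" of the camera in the world. Camera axes: x right, y down, z forward; pixel columns grow to the right and rows downward; lengths in m; the calibration is good to about 2 mm. A picture is of the moment at which its call begins. There is no depth.
- ctrl.close_job(): hands the job in; it is judged then, once.
Trained networks look in a picture, given as the dict that the camera call returned (one of the last four; its "shot" number tells which), for a name from the list of things; names that differ only in an ending like _2 or _b are one class to them, and where a whole thing is asked for, a point or a joint stands for the part that bears it (a point fixed in the world has none). Each returns a list of dicts, best first, with "conf" (0 to 1); they miss things now and then, are a little off and sometimes report something else, mostly with a low value. They report only what shows in the picture. A call takes as long as a camera call.
- ctrl.find_in(picture, name): "bbox" ([left, top, width, height] in pixels, round what is visible of it).
The state is a dict: "clock": time; "joint_pos": joint angles; "qvel": joint speeds; "tau": joint torques, N m; "tool_pos": TCP position; "orientation": TCP orientation; "force": force on the tool from outside, world axes, zero at the start; "moment": the same for the moment, N m; "opening": finger opening in m; "gripper_force": force on a finger pad.
Only numpy, scipy, OpenCV 4.12 (cv2) and the standard library are available. Lean on these libraries where they do the work, as an engineer would, in place of code of your own. Each camera call takes 0.05 s, during which the arm holds its last target. There are 200 camera calls.

TASK

The square metal case with the tight, deep lid stands in the nest of the fixture plate. Swing the lever of the toggle clamp on that same plate fully down so that its fork holds down the case's foot, then draw the lid straight up off the case and stand it, mouth down, on the bench top beside the fixture plate. The base must stay down in its nest with the stepped shaft standing in it and the clamp still closed; leave the micrometer, the notebook and the yellow bin where they are.

Things in the scene. Friction and masses are not known exactly. Their poses are not given: they have to be found in the camera images.
- fixture: Aluminium fixture plate bolted to the bench, 116 (x) x 200 (y) x 12 mm. Origin: centre of its underside, on the bench; z up. The case's nest (six dowel pins 6.5 mm high) lies towards its +y end, the toggle clamp towards its -y end. Bolt heads at its corners stand 4.5 mm high. The bench is clear for about 80 mm beyond its +y end. Its yaw and place vary.
- nest (a point): Centre of the nest on the plate's top face (12 mm above the bench), 50 mm from the plate's centre towards its +y; the middle of the case's foot belongs here.
- clamp_handle (a joint): Angle of the toggle clamp's hand lever, rad: 0 open, as it starts (lever raised 61 degrees above level, fork raised; a light spring returns it here if let go early); 1.06 fully closed (lever level, against its stop; fork level, its two rubber tips pressing on the foot). Moving it takes 2 to 6 N at the lever's end; past 0.96 it is over centre and stays closed by itself.
- lever_pivot (a point): On the lever's hinge axis, which lies along the plate's x axis: 63 mm from the plate's centre towards its -y, 58 mm above the bench. The fork's pivot is 30 mm from it towards +y and 10 mm lower. The raised fork slopes up towards +y to about 105 mm above the bench, one 8 mm tine on either side of the lid (78 mm apart between their middles), and is in the way of fingers beside the lid.
- lever_end (a point): Middle of the free end of the lever, 98 mm from its hinge axis. The lever is a straight bar, 18 mm wide along the hinge axis and 14 mm thick, with a black rubber grip over its outer 66 mm. From the hinge it points towards the plate's -y and up; closing swings it outward (to -y) and down until it lies level 58 mm above the bench, reaching 61 mm past the plate's edge.
- case_base: Base of the case. Steel foot 98 (x) x 64 (y) x 8 mm; on it a square spigot 49.6 mm wide outside, 39 mm inside, whose top is 56 mm above the foot's underside; a brass spring strip in each face, 48 mm above the underside, rubs against the lid all along the pull. Origin: centre of the foot's underside; z up. Loose, 0.2 kg; it stands in the nest at the start.
- base_foot (a point): Centre of the underside of the base's foot (same as the base's origin).
- case_lid: Deep aluminium lid pushed fully over the spigot, down to the foot: 56 x 56 mm outside, walls 2 mm, 96 mm high, top closed, 0.14 kg (+-20 %). Origin: centre of its open lower edge, z up; faces square to its x and y axes, which agree with the plate's. Pulling it off takes 10 to 16 N over the first 40 mm, more than base and shaft weigh: an unclamped base comes up with it.
- shaft: Stepped steel shaft, 85 mm high, 36 mm across its collar, standing upright inside the base with its collar down; 0.18 kg. Origin: centre of its lower end, which rests on the foot's upper face. Its top is 93 mm above the foot's underside, so the lid clears it when raised 85 mm.
- micrometer: Bystander: micrometer lying on the bench, 43 x 124 x 15 mm. Origin: centre of its underside.
- setup_log: Bystander: closed black notebook lying on the bench, 151 x 106 x 17 mm. Origin: centre of its underside.
- bin: Bystander: small open yellow bin of fixings on the bench, 107 x 76 x 50 mm. Origin: centre of its underside.

How it is judged (in metres and radians):
On the way, in this order (a step that is already met when the one before it is completed fails the run):
1. the clamp's lever is fully down, with the lid still on the case (value of joint clamp_handle above 0.99 rad and z of case_lid in the frame of case_base below 0.02 m), for 0.2 s.
2. the lid is drawn clear of the shaft while the clamped base stays in its nest (z of case_lid in the frame of case_base above 0.093 m and distance between base_foot and nest below 0.006 m and value of joint clamp_handle above 0.99 rad), for 0.1 s.
At the end, for the whole second after the job is handed in: Clamp lever down (over 0.99 rad); base in its nest (within 6 mm), shaft standing in it (within 6 mm of its middle, tilt under 0.12 rad); lid at rest mouth down on the bench (edge within 5 mm of it, tilt under 0.06 rad), under 0.4 m from the fixture plate's centre and not touching it (value of joint clamp_handle above 0.99 rad and distance between base_foot and nest below 0.006 m and z of shaft in the frame of case_base below 0.014 m and horizontal distance between shaft and case_base below 0.006 m and angle between shaft's own z axis and vertical below 0.12 rad and height (world z) of case_lid between -0.005 and 0.005 m and angle between case_lid's own z axis and vertical below 0.06 rad and contact force between case_lid and fixture below 0.05 N and linear speed of case_lid below 0.02 m/s and horizontal distance between case_lid and fixture below 0.4 m).
It fails at once if the base is pulled up out of its nest (more than 12 mm) (z of base_foot in the frame of nest above 0.012 m).
It fails at once if the lid is tipped over (more than 0.6 rad) (angle between case_lid's own z axis and vertical above 0.6 rad).
It fails at once if the micrometer, notebook or bin is moved more than 20 mm (distance of any of micrometer, setup_log, bin from where it was at the start of the episode above 0.02 m).
It also fails if it takes over 58 s, if anything falls off the work surface, if the arm or the gripper's body presses on something with over 40 N, if the wrist force passes 120 N, or if a joint passes its speed limit or range.

## Working session

There is one attempt and no reset: what is moved stays moved. The work goes in short steps, Python scripts to look and compute and a tool call to move; the robot and the scene stay as the last step left them, time stands still between calls to the robot, and variables do not carry over. Pictures are saved under pics/ and viewed, at most 10 in all, crops included, and the job is handed in when it is done.

Besides the shell and the picture viewer there is one more tool, called after "Request:" as name(argument=value, ...), one argument or row to a line, values as JSON. play_rows: Moves the arm, as the interface text tells. Its arguments: {"type":"object","properties":{"commands":{"type":"array","items":{"type":"array","items":{"type":"array","items":{"type":"number"}}}}},"required":["commands"]}

```bash
mkdir -p pics
cat > h.py <<'E'
import numpy as np, cv2
from plant import ctrl
from scipy.spatial.transform import Rotation as R
def proj(P,s):
    K=np.array(s["camera_matrix"]);Rm=np.array(s["rotation"]);o=np.array(s["origin"])
    c=(np.atleast_2d(P)-o)@Rm; q=c[:,:2]/c[:,2:]; r2=(q**2).sum(1,keepdims=True)
    q=q*(1+s["k1"]*r2); return q*[K[0,0],K[1,1]]+[K[0,2],K[1,2]]
def ray(uv,s):
    K=np.array(s["camera_matrix"]);d=(np.atleast_2d(uv)-[K[0,2],K[1,2]])/[K[0,0],K[1,1]]
    q=d.copy()
    for _ in range(20): q=d/(1+s["k1"]*(q**2).sum(1,keepdims=True))
    return np.c_[q,np.ones(len(q))]@np.array(s["rotation"]).T
def onz(uv,s,z):
    o=np.array(s["origin"]);d=ray(uv,s); return o+d*((z-o[2])/d[:,2:])
E
python3 - <<'E'
from h import *
print(ctrl.get_obs())
for n in("side","top"):
    s=ctrl.snapshot(n);cv2.imwrite(f"pics/{n}0.png",s["color"][...,::-1])
    np.save(f"pics/{n}0.npy",s,allow_pickle=True)
    print(n,s["origin"],s["rotation"],s["camera_matrix"],s["k1"])
    for t in("fixture","case_lid","case_base","lever_end","clamp_handle","micrometer","setup_log","bin"):
        print(t,[(d["bbox"],round(d["conf"],2)) for d in ctrl.find_in(s,t)[:2]])
E
```

```text
{'clock': 0.0, 'joint_pos': array([-4.79505986e+01,  2.05906118e+01,  6.33226874e-01, -2.31413224e-02,
       -7.01350846e+01, -1.65070220e+01]), 'qvel': array([-0.02142345,  0.00939331, -0.09018066, -0.06387028,  0.05267844,
       -0.02297969]), 'tau': array([ 4.12677355e-04, -5.82720888e+01,  2.93054116e+01,  6.99736789e+00,
        6.74028648e-03, -1.71280631e-04]), 'tool_pos': array([ 0.2908221 , -0.60858321,  0.22561832]), 'orientation': array([ 1.79905160e+02, -5.41894185e-03, -1.54465497e+02]), 'force': array([-0.72813961, -1.60167253,  0.93155747]), 'moment': array([ 0.04511697, -0.02625398, -0.01004744]), 'gripper_force': 0.0, 'opening': 0.08760463980130424}
side [-0.12907465  0.76444672  1.07011776] [-138.9544566     0.14534234 -136.86629316] [[507.52491373   0.         278.66476619]
 [  0.         507.52491373 209.5192654 ]
 [  0.           0.           1.        ]] -0.08058268687998499
fixture [([245.9, 162.7, 71.6, 97.5], 0.62)]
case_lid [([258.2, 204.1, 29.1, 41.8], 0.76), ([293.2, 162.2, 9.5, 37.5], 0.67)]
case_base [([251.6, 229.6, 44.5, 24.2], 0.51)]
lever_end [([28
[... 258 characters left out ...]
6, 136.0, 31.5, 35.5], 0.91)]
top [0.25546998 0.12648496 1.45786822] [-171.02454919    0.42648544  -90.65165075] [[544.86829199   0.         288.3538633 ]
 [  0.         544.86829199 214.45570191]
 [  0.           0.           1.        ]] 0.06741142300431664
fixture [([248.9, 192.4, 89.8, 63.2], 0.88)]
case_lid [([262.2, 212.1, 26.8, 30.5], 0.61)]
case_base [([266.5, 239.0, 25.8, 9.8], 0.52)]
lever_end [([308.5, 198.5, 27.6, 22.6], 0.52)]
clamp_handle [([309.0, 200.2, 30.4, 19.0], 0.77)]
micrometer [([352.4, 243.9, 47.3, 12.1], 0.7)]
setup_log [([310.7, 197.0, 27.1, 25.0], 0.74), ([153.0, 200.6, 46.2, 58.1], 0.55)]
bin [([376.2, 167.8, 43.1, 44.1], 0.78), ([154.2, 202.4, 44.1, 55.9], 0.54)]
```

```bash
sed -i 's/np.array(s\["rotation"\])/R.from_euler("xyz",s["rotation"],degrees=True).as_matrix()/' h.py
python3 - <<'E'
from h import *
a=cv2.imread("pics/side0.png")[130:270,150:390];b=cv2.imread("pics/top0.png")[150:290,140:430]
cv2.imwrite("pics/a.png",cv2.resize(a,None,fx=3.3,fy=3.3,interpolation=2));cv2.imwrite("pics/b.png",cv2.resize(b,None,fx=2.75,fy=2.75,interpolation=2))
T=np.load("pics/top0.npy",allow_pickle=True).item();S=np.load("pics/side0.npy",allow_pickle=True).item()
print(onz([[293.8,224],[275.6,227]],T,.006)[:1],onz([[275.6,227.3]],T,.108))
print(onz([[375,250],[397,190],[176,230]],T,.02))
E
```

```text
[[0.45872542 0.12032961 0.006     ]] [[0.43668597 0.16634928 0.108     ]]
[[ 0.38496531 -0.09271879  0.02      ]
 [ 0.54536412 -0.15721797  0.02      ]
 [ 0.44463555  0.43349461  0.02      ]]
```

View pics/a.png

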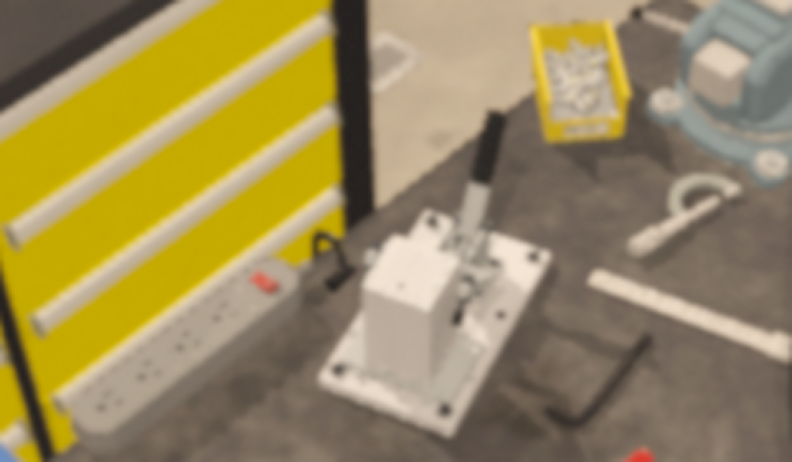

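View pics/b.png

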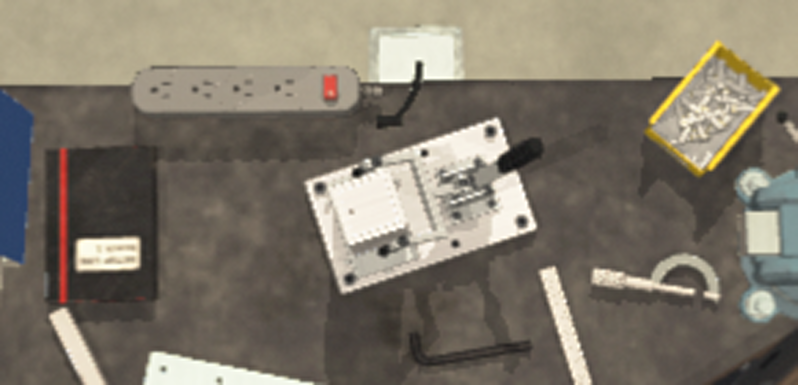

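```bash
cat > fit.py <<'E'
from h import *
from scipy.optimize import least_squares
T=np.load("pics/top0.npy",allow_pickle=True).item();S=np.load("pics/side0.npy",allow_pickle=True).item()
# hand-read corners in crops
t=np.array([[305,182],[500,118],[537,228],[342,292]])/2.75+[140,150]
P=onz(t,T,.012); print("corners",P[:,:2].round(4), [np.linalg.norm(P[i]-P[(i+1)%4]).round(4) for i in range(4)])
sc=np.array([[318,380],[452,437],[552,257],[427,209]])/3.3+[150,130]
Q=onz(sc,S,.012); print("side",Q[:,:2].round(4))
lt=np.array([[328,187],[389,163],[408,224],[352,249]])/2.75+[140,150]
L=onz(lt,T,.108); print("lid",L[:,:2].round(4),L.mean(0))
ls=np.array([[364,288],[431,306],[462,252],[398,234]])/3.3+[150,130]
M=onz(ls,S,.108); print("lid side",M[:,:2].round(4),M.mean(0))
g=cv2.cvtColor(T["color"],cv2.COLOR_RGB2GRAY)
m=(g>150).astype(np.uint8); n,lab,st,_=cv2.connectedComponentsWithStats(m)
k=lab[242,285] if lab[242,285] else lab[235,262]; print(st[k])
uv=np.argwhere(lab==k)[:,::-1].astype(float)
W=onz(uv,T,.012)[:,:2]*1000
print(cv2.minAreaRect(W.astype(np.float32)))
E
python3 fit.py
```

```text
corners [[0.4805 0.2353]
 [0.5417 0.0436]
 [0.4325 0.01  ]
 [0.3726 0.1996]] [np.float64(0.2012), np.float64(0.1143), np.float64(0.1988), np.float64(0.1136)]
side [[0.4801 0.2413]
 [0.3657 0.2094]
 [0.4286 0.0165]
 [0.543  0.048 ]]
lid [[0.4607 0.2071]
 [0.4822 0.1513]
 [0.4258 0.1346]
 [0.4037 0.1855]] [0.44309632 0.16961773 0.108     ]
lid side [[0.4613 0.2045]
 [0.4125 0.183 ]
 [0.4317 0.1275]
 [0.4804 0.1476]] [0.44649361 0.16563364 0.108     ]
[ 251  193   84   63 2638]
((457.74798583984375, 123.88500213623047), (115.9939956665039, 200.4368133544922), 17.794349670410156)
```

```bash
cat >> h.py <<'E'
C=np.array([.4567,.1245]);YAW=17.7
def pl(x,y,z): # plate -> world
    a=np.radians(YAW);return np.r_[C+[x*np.cos(a)-y*np.sin(a),x*np.sin(a)+y*np.cos(a)],z]
def rel(P,yaw=YAW-90):
    o=ctrl.get_obs();R0=R.from_euler("xyz",o["orientation"],degrees=True)
    rv=(R0.inv()*R.from_euler("xyz",[180,0,yaw],degrees=True)).as_rotvec()
    print(rv.round(3),"cm",(R0.inv().apply(np.array(P)-o["tool_pos"])*100).round(2))
E
python3 - <<'E'
from h import *
T=np.load("pics/top0.npy",allow_pickle=True).item();S=np.load("pics/side0.npy",allow_pickle=True).item()
for s in(S,T):print(proj([pl(0,-.1105,.1437),pl(0,-.063,.058),pl(0,.05,.108)],s).round(1))
rel([.33,-.5,.34]);rel(pl(0,-.075,.2));rel(pl(0,-.075,.34));rel(pl(0,-.075,.13))
E
```

```text
[[301.4 163.4]
 [293.4 197.4]
 [275.1 214.2]]
[[335.1 202.9]
 [315.2 214.4]
 [273.3 225.4]]
[-0.     0.    -1.434] cm [ -8.22   8.15 -11.34]
[-0.     0.    -1.434] cm [-45.55  51.61   2.66]
[-0.     0.    -1.434] cm [-45.55  51.61 -11.34]
[-0.     0.    -1.434] cm [-45.55  51.61   9.66]
```

Request:
play_rows(
  commands=[
    [[0,0,0,-1,1,-4,0],[0,0,-0.1,-3,3,-8,0],[0,0,-0.2,-6,6,-11.3,0],[0,0,-0.3,-9,9.5,-11.3,0],[0,0,-0.4,-12,13,-11.3,0],[0,0,-0.5,-15,16.5,-11.3,0],[0,0,-0.6,-18,20,-11.3,0],[0,0,-0.7,-21,23.5,-11.3,0]],
  ],
)

```text
clock: 1.57
tool_pos: [0.3692, -0.3416, 0.3397]
orientation: [-179.9, 0.0, -114.1]
force: [1.7, 0.7, -0.2]
opening: 0.0398
gripper_force: 0.0
```

```bash
python3 -c "
from h import *
print(ctrl.get_obs()['tool_pos'],ctrl.get_obs()['joint_pos'])
rel(pl(0,-.075,.34));rel(pl(0,-.075,.2))"
```

```text
[ 0.36919482 -0.34159879  0.33974277] [-2.03632939e+01  8.03849468e-01 -9.45281846e+00 -2.87559662e-03
 -7.96889733e+01 -3.72290572e+00]
[-0.001 -0.    -0.729] cm [-4.053e+01  6.040e+00 -3.000e-02]
[-0.001 -0.    -0.729] cm [-40.53   6.05  13.97]
```

Request:
play_rows(
  commands=[
    [[0,0,-0.1,-4,0.6,0,0],[0,0,-0.2,-8,1.2,0,0],[0,0,-0.3,-12,1.8,0,0],[0,0,-0.4,-16,2.4,0,0],[0,0,-0.5,-20,3,0,0],[0,0,-0.6,-24,3.6,0,0],[0,0,-0.7,-28,4.2,0,0],[0,0,-0.73,-32,4.8,0,0]],
  ],
)

```text
clock: 2.23
tool_pos: [0.4574, -0.03, 0.34]
orientation: [-179.9, 0.0, -72.2]
force: [1.5, -1.9, -0.0]
opening: 0.001
gripper_force: 0.0
```

```bash
python3 -c "
from h import *
rel(pl(0,-.075,.2));rel(pl(0,-.075,.13))"
```

```text
[-0.002  0.     0.002] cm [-7.23 -4.63 14.01]
[-0.002  0.     0.002] cm [-7.23 -4.62 21.01]
```

Request:
play_rows(
  commands=[
    [[0,0,0,-2.5,-1.6,0,0],[0,0,0,-5,-3.2,0,0],[0,0,0,-7.2,-4.6,2,0],[0,0,0,-7.2,-4.6,6,0],[0,0,0,-7.2,-4.6,10,0],[0,0,0,-7.2,-4.6,13,0],[0,0,0,-7.2,-4.6,14,0],[0,0,0,-7.2,-4.6,14,0]],
  ],
)

```text
clock: 2.9
tool_pos: [0.4784, 0.0499, 0.1975]
orientation: [179.7, -0.0, -72.5]
force: [-0.4, 0.4, 0.3]
opening: 0.0001
gripper_force: 0.0
```

```bash
python3 -c "
from h import *
for n in('side','top'):
    s=ctrl.snapshot(n);c=s['color'][...,::-1];p=proj(pl(0,-.05,.1),s)[0].astype(int)
    if n=='side':a=c[p[1]-75:p[1]+75,p[0]-66:p[0]+66]
    else:b=c[p[1]-75:p[1]+75,p[0]-66:p[0]+66]
cv2.imwrite('pics/c.png',cv2.resize(np.hstack([a,b]),None,fx=3,fy=3,interpolation=2))
rel(pl(0,-.075,.13));rel(pl(0,-.0886,.13))
for th in(61,50,40,30,20,10,5,0,-2):
    t=np.radians(th);y=-.063-.085*np.cos(t)+.007*np.sin(t)+.0095;z=.058+.085*np.sin(t)+.007*np.cos(t);print(th,round(y*100,2),round(z*100,2))
"
```

```text
[-0.002 -0.001 -0.004] cm [-0.28  0.05  7.1 ]
[-0.002 -0.001 -0.004] cm [1.08 0.05 7.1 ]
61 -8.86 13.57
50 -10.28 12.76
40 -11.41 11.8
30 -12.36 10.66
20 -13.1 9.36
10 -13.6 7.97
5 -13.76 7.24
0 -13.85 6.5
-2 -13.87 6.2
```

View pics/c.png

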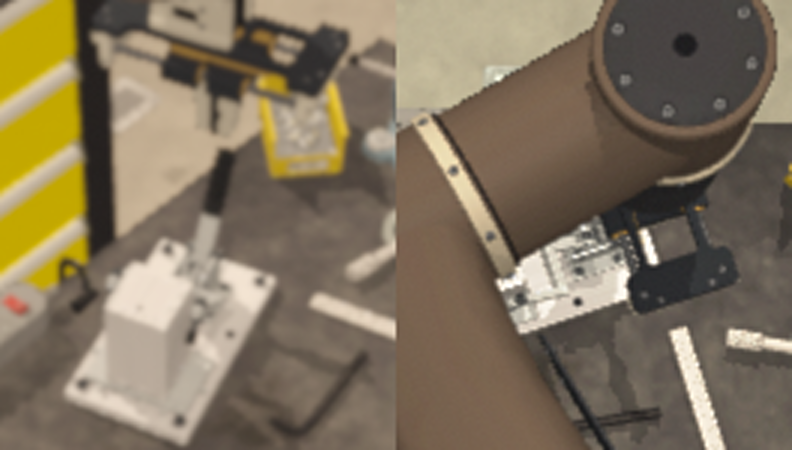

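Request:
play_rows(
  commands=[
    [[0,0,0,-0.5,0,2,0],[0,0,0,-0.5,0,4,0],[0,0,0,-0.4,0,6,0],[0,0,0,-0.3,0,6.8,0],[0,0,0,0.3,0,6.8,0],[0,0,0,0.9,0,6.6,0],[0,0,0,1.2,0,6.6,0],[0,0,0,1.5,0,6.7,0]],
  ],
)

```text
clock: 3.67
tool_pos: [0.4855, 0.0363, 0.1341]
orientation: [-179.8, 0.0, -72.6]
force: [-0.6, 3.4, 0.1]
opening: 0.0
gripper_force: 1.4
```

```bash
python3 -c "
from h import *
o=ctrl.get_obs();print(o['tool_pos'],o['force'])
for y,z in((-.1028,.1276),(-.1141,.118),(-.1236,.1066),(-.131,.0936),(-.136,.0797),(-.1385,.065)): rel(pl(0,y,z))
"
```

```text
[0.48548883 0.03632585 0.13414525] [-0.62499625  3.44252575  0.05167339]
[-0.003  0.001 -0.004] cm [1.01 0.06 0.65]
[-0.003  0.001 -0.004] cm [2.14 0.06 1.61]
[-0.003  0.001 -0.004] cm [3.09 0.06 2.75]
[-0.003  0.001 -0.004] cm [3.83 0.06 4.05]
[-0.003  0.001 -0.004] cm [4.33 0.06 5.44]
[-0.003  0.001 -0.004] cm [4.58 0.06 6.91]
```

Request:
play_rows(
  commands=[
    [[0,0,0,0.5,0,0.3,0],[0,0,0,1.0,0,0.65,0],[0,0,0,1.6,0,1.1,0],[0,0,0,2.1,0,1.6,0],[0,0,0,2.6,0,2.2,0],[0,0,0,3.1,0,2.75,0],[0,0,0,3.5,0,3.4,0],[0,0,0,3.8,0,4.05,0]],
  ],
)

```text
clock: 4.33
tool_pos: [0.4958, -0.0007, 0.0912]
orientation: [180.0, -0.0, -72.5]
force: [1.9, 2.3, 2.6]
opening: 0.0004
gripper_force: 1.2
```

```bash
python3 -c "
from h import *
o=ctrl.get_obs();print(o['tool_pos'],o['force'])
for y,z in((-.1385,.0715),(-.1385,.065),(-.139,.063)): rel(pl(0,y,z))
"
```

```text
[ 0.49579497 -0.00070083  0.09117282] [1.88223302 2.26886063 2.60254291]
[ 0.    -0.    -0.004] cm [ 0.73 -0.09  1.97]
[ 0.    -0.    -0.004] cm [ 0.73 -0.09  2.62]
[ 0.    -0.    -0.004] cm [ 0.78 -0.09  2.82]
```

Request:
play_rows(
  commands=[
    [[0,0,0,0.4,0,0.6,0],[0,0,0,0.6,0,1.2,0],[0,0,0,0.7,0,1.7,0],[0,0,0,0.7,0,2.1,0],[0,0,0,0.7,0,2.4,0],[0,0,0,0.7,0,2.6,0],[0,0,0,0.7,0,2.7,0],[0,0,0,0.7,0,2.75,0]],
  ],
)

```text
clock: 5.0
tool_pos: [0.497, -0.0072, 0.0659]
orientation: [179.9, -0.0, -72.5]
force: [-10.5, -0.5, 28.4]
opening: 0.0003
gripper_force: 14.1
```

Request:
play_rows(
  commands=[
    [[0,0,0,0,0,0,0],[0,0,0,0,0,0,0],[0,0,0,0,0,-0.5,0],[0,0,0,0,0,-3,2],[0,0,0,0,0,-7,8.7],[0,0,0,0,0,-11,8.7],[0,0,0,0,0,-13,8.7],[0,0,0,0,0,-13,8.7]],
  ],
)

```text
clock: 5.67
tool_pos: [0.5002, -0.0061, 0.1997]
orientation: [-179.5, -0.0, -72.5]
force: [0.8, 0.1, -1.3]
opening: 0.0285
gripper_force: 0.0
```

```bash
python3 -c "
from h import *
for n in('side','top'):
    s=ctrl.snapshot(n);c=s['color'][...,::-1];p=proj(pl(0,-.02,.08),s)[0].astype(int)
    if n=='side':
        a=c[p[1]-75:p[1]+75,p[0]-66:p[0]+66]
        print(proj([pl(0,-.161,.058),pl(0,.05,.108)],s)-p+[66,75])
    else:b=c[p[1]-75:p[1]+75,p[0]-66:p[0]+66]
cv2.imwrite('pics/d.png',cv2.resize(np.hstack([a,b]),None,fx=3,fy=3,interpolation=2))
o=ctrl.get_obs();print(o['tool_pos'],o['opening'],o['joint_pos'])
rel(pl(0,.05,.2));rel(pl(0,.05,.072))
"
```

```text
[[87.7013971  47.2097401 ]
 [55.06617975 87.16843832]]
[ 0.49769941 -0.00649321  0.19514005] 0.03634224191460246 [ 2.18980358e+01  5.07565089e+00 -2.39277478e+01 -2.69393526e-02
 -6.08863516e+01 -4.40870067e+00]
[-0.002  0.001 -0.004] cm [-18.73  -0.    -0.48]
[-0.002  0.001 -0.004] cm [-18.72   0.02  12.32]
```

View pics/d.png

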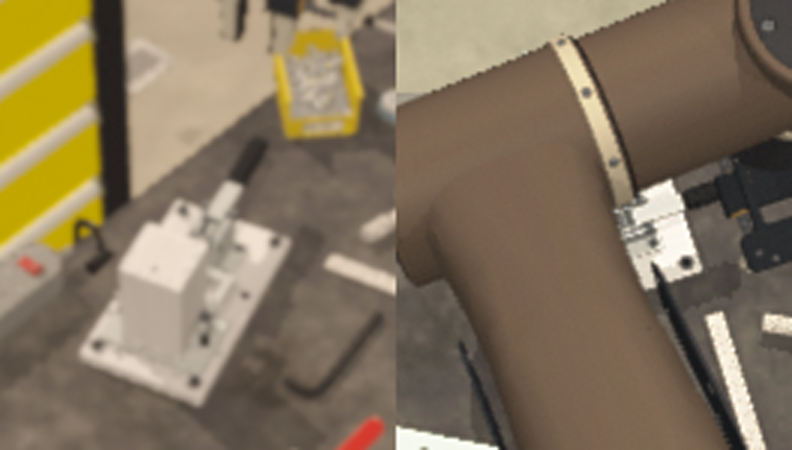

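Request:
play_rows(
  commands=[
    [[0,0,0,-3,0,-0.5,8.7],[0,0,0,-6,0,-0.5,8.7],[0,0,0,-9,0,-0.5,8.7],[0,0,0,-12,0,-0.5,8.7],[0,0,0,-15,0,-0.5,8.7],[0,0,0,-17.5,0,-0.5,8.7],[0,0,0,-18.7,0,-0.5,8.7],[0,0,0,-18.7,0,-0.5,8.7]],
  ],
)

```text
clock: 6.43
tool_pos: [0.4404, 0.173, 0.1981]
orientation: [179.9, -0.0, -72.4]
force: [0.3, 0.7, 0.3]
opening: 0.0853
gripper_force: 0.0
```

```bash
python3 -c "
from h import *
s=ctrl.snapshot('side');p=proj(pl(0,.05,.13),s)[0].astype(int)
cv2.imwrite('pics/e.png',cv2.resize(s['color'][p[1]-75:p[1]+75,p[0]-80:p[0]+80,::-1],None,fx=3.5,fy=3.5,interpolation=2))
o=ctrl.get_obs();print(o['tool_pos'],o['opening'])
rel(pl(0,.05,.11));rel(pl(0,.05,.07))
"
```

```text
[0.44068857 0.17198816 0.19825432] 0.08620633911073808
[ 0.002 -0.001 -0.002] cm [ 0.   -0.1   8.83]
[ 0.002 -0.001 -0.002] cm [-0.   -0.11 12.83]
```

View pics/e.png

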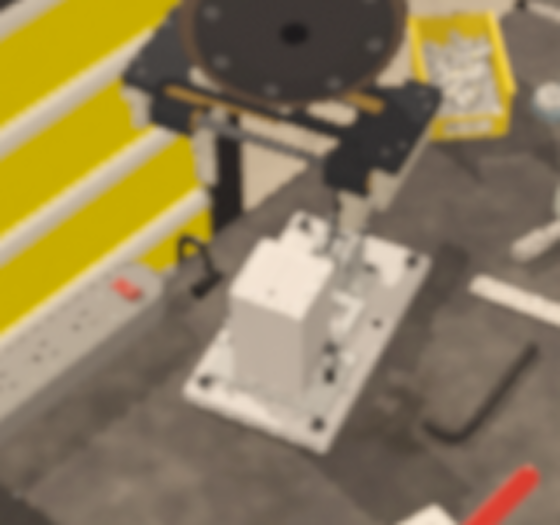

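Request:
play_rows(
  commands=[
    [[0,0,0,0,-0.1,3,8.7],[0,0,0,0,-0.1,6,8.7],[0,0,0,0,-0.1,9,8.7],[0,0,0,0,-0.1,11.5,8.7],[0,0,0,0,-0.1,12.6,8.7],[0,0,0,0,-0.1,12.8,8.7],[0,0,0,0,-0.1,12.8,8.7],[0,0,0,0,-0.1,12.8,4]],
  ],
)

```text
clock: 7.15
tool_pos: [0.443, 0.1715, 0.0719]
orientation: [-180.0, -0.0, -72.6]
force: [0.1, -0.4, 1.0]
opening: 0.0844
gripper_force: 0.0
```

Request:
play_rows(
  commands=[
    [[0,0,0,0,0,0,4],[0,0,0,0,0,0,4],[0,0,0,0,0,0,4],[0,0,0,0,0,0,4],[0,0,0,0,0,0,4],[0,0,0,0,0,0,4],[0,0,0,0,0,0,4],[0,0,0,0,0,0,4]],
  ],
)

```text
clock: 7.82
tool_pos: [0.4426, 0.1721, 0.0719]
orientation: [-180.0, 0.0, -72.5]
force: [-2.0, 0.2, 6.3]
opening: 0.0558
gripper_force: 30.0
```

Request:
play_rows(
  commands=[
    [[0,0,0,0,0,-0.2,4],[0,0,0,0,0,-0.4,4],[0,0,0,0,0,-0.6,4],[0,0,0,0,0,-0.9,4],[0,0,0,0,0,-1.2,4],[0,0,0,0,0,-1.5,4],[0,0,0,0,0,-1.8,4],[0,0,0,0,0,-2.1,4]],
  ],
)

```text
clock: 8.48
tool_pos: [0.4421, 0.1715, 0.0924]
orientation: [179.9, -0.0, -72.5]
force: [0.6, 1.3, -13.7]
opening: 0.0557
gripper_force: 30.0
```

```bash
python3 -c "
from h import *
s=ctrl.snapshot('side');p=proj(pl(0,.03,.06),s)[0].astype(int)
cv2.imwrite('pics/f.png',cv2.resize(s['color'][p[1]-75:p[1]+75,p[0]-80:p[0]+80,::-1],None,fx=3.5,fy=3.5,interpolation=2))
o=ctrl.get_obs();print(o['tool_pos'],o['opening'],o['force'])
"
```

```text
[0.44224302 0.17157757 0.0930434 ] 0.05584824871279695 [-0.86145144 -0.67138494 -9.29010395]
```

View pics/f.png

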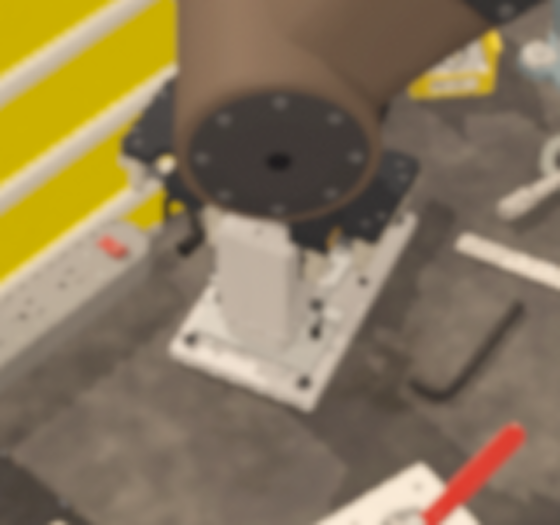

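Request:
play_rows(
  commands=[
    [[0,0,0,0,0,-0.4,4],[0,0,0,0,0,-0.8,4],[0,0,0,0,0,-1.2,4],[0,0,0,0,0,-1.6,4],[0,0,0,0,0,-2,4],[0,0,0,0,0,-2.4,4],[0,0,0,0,0,-2.8,4],[0,0,0,0,0,-3.2,4]],
  ],
)

```text
clock: 9.2
tool_pos: [0.4438, 0.1726, 0.1262]
orientation: [-179.8, 0.0, -72.5]
force: [-1.1, 0.8, -1.1]
opening: 0.056
gripper_force: 30.0
```

Request:
play_rows(
  commands=[
    [[0,0,0,0,0,-0.8,4],[0,0,0,0,0,-1.6,4],[0,0,0,0,0,-2.4,4],[0,0,0,0,0,-3.2,4],[0,0,0,0,0,-4.2,4],[0,0,0,0,0,-5.2,4],[0,0,0,0,0,-6.2,4],[0,0,0,0,0,-7,4]],
  ],
)

```text
clock: 9.87
tool_pos: [0.4428, 0.172, 0.1959]
orientation: [-179.9, 0.0, -72.5]
force: [-0.5, 0.2, -0.9]
opening: 0.0556
gripper_force: 30.0
```

```bash
python3 -c "
from h import *
s=ctrl.snapshot('side');p=proj(pl(0,.04,.08),s)[0].astype(int)
print(proj([pl(.028,.078,.012+.122),pl(0,.144,0)],s)-p+[80,75])
cv2.imwrite('pics/g.png',cv2.resize(s['color'][p[1]-75:p[1]+75,p[0]-80:p[0]+80,::-1],None,fx=3.5,fy=3.5,interpolation=2))
o=ctrl.get_obs();print(o['tool_pos'],o['opening'],o['force'])
rel(pl(0,.146,.2));rel(pl(0,.146,.08))
"
```

```text
[[ 63.65567358  68.39943445]
 [ 63.40279764 124.06710283]]
[0.4434304  0.17242005 0.19718229] 0.055962484111078174 [1.0444925  0.62571634 0.67636812]
[-0.003  0.001 -0.004] cm [-9.63  0.23 -0.28]
[-0.003  0.001 -0.004] cm [-9.62  0.26 11.72]
```

View pics/g.png

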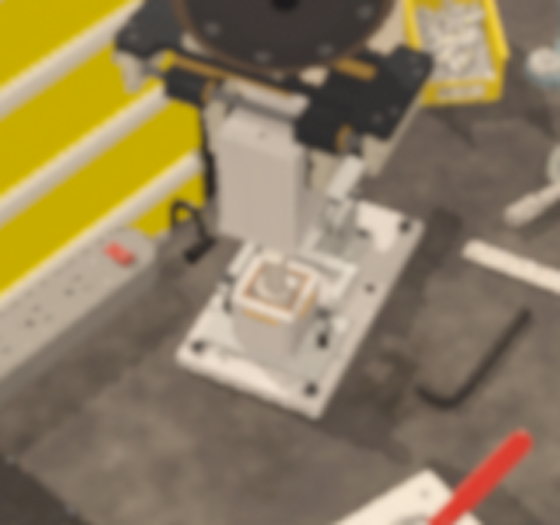

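Request:
play_rows(
  commands=[
    [[0,0,0,-1,0,-0.3,4],[0,0,0,-3,0,-0.3,4],[0,0,0,-5,0,-0.3,4],[0,0,0,-7,0,-0.3,4],[0,0,0,-8.5,0.1,-0.3,4],[0,0,0,-9.3,0.2,-0.3,4],[0,0,0,-9.3,0.2,1,4],[0,0,0,-9.3,0.2,3,4]],
  ],
)

```text
clock: 10.58
tool_pos: [0.4131, 0.2616, 0.1655]
orientation: [-179.8, 0.1, -72.4]
force: [0.7, 0.2, -1.8]
opening: 0.0557
gripper_force: 30.0
```

```bash
python3 -c "
from h import *
rel(pl(0,.143,.075));rel(pl(0,.143,.060))
"
```

```text
[-0.003  0.002 -0.002] cm [0.1  0.04 9.05]
[-0.003  0.002 -0.002] cm [ 0.1   0.05 10.55]
```

Request:
play_rows(
  commands=[
    [[0,0,0,0,0,2,4],[0,0,0,0,0,4,4],[0,0,0,0,0,6,4],[0,0,0,0,0,7.5,4],[0,0,0,0,0,8.5,4],[0,0,0,0,0,9,4],[0,0,0,0,0,9.2,4],[0,0,0,0,0,9.2,4]],
  ],
)

```text
clock: 11.25
tool_pos: [0.4126, 0.26, 0.0723]
orientation: [180.0, -0.0, -72.5]
force: [0.9, 0.8, -1.6]
opening: 0.056
gripper_force: 30.0
```

Request:
play_rows(
  commands=[
    [[0,0,0,0,0,0.2,4],[0,0,0,0,0,0.4,4],[0,0,0,0,0,0.6,4],[0,0,0,0,0,0.8,4],[0,0,0,0,0,0.9,4],[0,0,0,0,0,1.0,4],[0,0,0,0,0,1.1,4],[0,0,0,0,0,1.1,4]],
  ],
)

```text
clock: 11.92
tool_pos: [0.4126, 0.2599, 0.0613]
orientation: [180.0, -0.0, -72.5]
force: [0.2, 0.1, -1.0]
opening: 0.0555
gripper_force: 30.0
```

No contact yet; continue in small steps.

Request:
play_rows(
  commands=[
    [[0,0,0,0,0,0.05,4],[0,0,0,0,0,0.1,4],[0,0,0,0,0,0.15,4],[0,0,0,0,0,0.2,4],[0,0,0,0,0,0.2,4],[0,0,0,0,0,0.2,4]],
  ],
)

```text
clock: 12.42
tool_pos: [0.4126, 0.26, 0.0594]
orientation: [180.0, -0.0, -72.5]
force: [0.2, -0.5, -1.2]
opening: 0.0559
gripper_force: 30.0
```

Request:
play_rows(
  commands=[
    [[0,0,0,0,0,0.05,4],[0,0,0,0,0,0.1,4],[0,0,0,0,0,0.1,4],[0,0,0,0,0,0.1,4]],
  ],
)

```text
clock: 12.75
tool_pos: [0.4127, 0.2599, 0.0584]
orientation: [180.0, -0.0, -72.5]
force: [-0.5, -0.2, -0.9]
opening: 0.0558
gripper_force: 30.0
```

Request:
play_rows(
  commands=[
    [[0,0,0,0,0,0.05,4],[0,0,0,0,0,0.1,4],[0,0,0,0,0,0.15,4],[0,0,0,0,0,0.15,4],[0,0,0,0,0,0.15,4]],
  ],
)

```text
clock: 13.17
tool_pos: [0.4127, 0.26, 0.0569]
orientation: [180.0, -0.0, -72.5]
force: [0.1, -0.0, -1.9]
opening: 0.056
gripper_force: 30.0
```

Request:
play_rows(
  commands=[
    [[0,0,0,0,0,0.05,4],[0,0,0,0,0,0.1,4],[0,0,0,0,0,0.15,4],[0,0,0,0,0,0.2,4],[0,0,0,0,0,0.2,4]],
  ],
)

```text
clock: 13.58
tool_pos: [0.4126, 0.2599, 0.0548]
orientation: [180.0, -0.0, -72.5]
force: [-0.6, 0.5, -1.6]
opening: 0.0559
gripper_force: 30.0
```

```bash
python3 -c "
from h import *
s=ctrl.snapshot('side');p=proj(pl(0,.12,.05),s)[0].astype(int)
print((proj([pl(x,.142+y,0) for x,y in((.028,.028),(-.028,.028),(-.028,-.028))],s)-p+[70,60])*5)
cv2.imwrite('pics/i.png',cv2.resize(s['color'][p[1]-60:p[1]+60,p[0]-70:p[0]+70,::-1],None,fx=5,fy=5,interpolation=2))
o=ctrl.get_obs();print(o['tool_pos'],o['force'])
"
```

```text
[[259.5588878  414.06315623]
 [358.49392304 453.96597203]
 [407.0865246  370.97840191]]
[0.41264191 0.25995146 0.05487557] [-0.11409106  0.26503899 -1.07360328]
```

View pics/i.png

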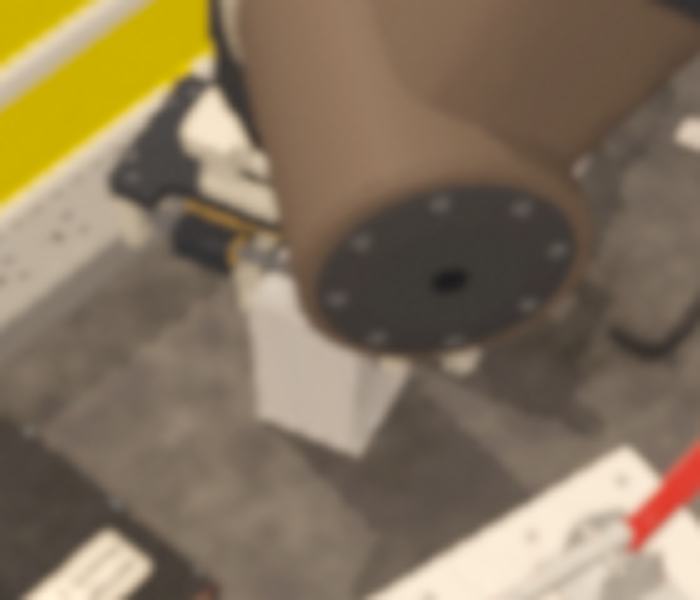

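Request:
play_rows(
  commands=[
    [[0,0,0,0,0,0.05,4],[0,0,0,0,0,0.1,4],[0,0,0,0,0,0.15,4],[0,0,0,0,0,0.2,4],[0,0,0,0,0,0.2,4]],
  ],
)

```text
clock: 14.05
tool_pos: [0.4126, 0.2599, 0.0528]
orientation: [180.0, -0.0, -72.5]
force: [0.7, -0.3, -1.1]
opening: 0.0563
gripper_force: 30.0
```

Request:
play_rows(
  commands=[
    [[0,0,0,0,0,0.05,4],[0,0,0,0,0,0.1,4],[0,0,0,0,0,0.15,4],[0,0,0,0,0,0.2,4],[0,0,0,0,0,0.2,4]],
  ],
)

```text
clock: 14.47
tool_pos: [0.4127, 0.26, 0.0519]
orientation: [-180.0, -0.0, -72.5]
force: [-4.7, -2.5, 12.1]
opening: 0.0556
gripper_force: 30.0
```

Request:
play_rows(
  commands=[
    [[0,0,0,0,0,-0.06,4],[0,0,0,0,0,-0.06,4],[0,0,0,0,0,-0.06,6.5],[0,0,0,0,0,-0.06,8.7],[0,0,0,0,0,-0.06,8.7],[0,0,0,0,0,-0.06,8.7],[0,0,0,0,0,-0.06,8.7],[0,0,0,0,0,-0.06,8.7]],
  ],
)

```text
clock: 15.13
tool_pos: [0.4127, 0.26, 0.0514]
orientation: [180.0, -0.0, -72.5]
force: [-0.7, -0.4, -0.0]
opening: 0.0856
gripper_force: 0.0
```

Request:
play_rows(
  commands=[
    [[0,0,0,0,0,-0.3,8.7],[0,0,0,0,0,-1.5,8.7],[0,0,0,0,0,-4,8.7],[0,0,0,0,0,-7,8.7],[0,0,0,0,0,-10,8.7],[0,0,0,0,0,-13,8.7],[0,0,0,0,0,-16,8.7],[0,0,0,0,0,-18,8.7]],
  ],
)

```text
clock: 15.8
tool_pos: [0.4132, 0.2603, 0.235]
orientation: [-179.8, 0.1, -72.5]
force: [0.6, 1.4, -0.1]
opening: 0.0869
gripper_force: 0.0
```

```bash
python3 -c "
from h import *
s=ctrl.snapshot('side');p=proj(pl(0,.04,.05),s)[0].astype(int)
print((proj([pl(.028,.142+.028,0),pl(-.028,.142+.028,0),pl(0,-.161,.058)],s)-p+[80,70])*4)
cv2.imwrite('pics/j.png',cv2.resize(s['color'][p[1]-70:p[1]+70,p[0]-80:p[0]+80,::-1],None,fx=4,fy=4,interpolation=2))
print(ctrl.get_obs()['tool_pos'])
"
```

```text
[[195.64711024 459.25052499]
 [274.79513843 491.17277762]
 [446.80558841  72.83896038]]
[0.41458605 0.26142092 0.23816856]
```

View pics/j.png

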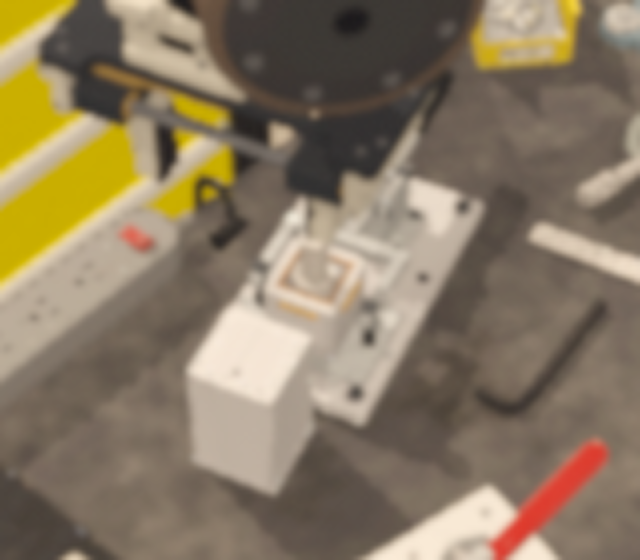

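The lid stands upright at its predicted corners, about (195,462) and (273,493). The base and shaft are still in the nest, and the lever lies level near (445,80).

```bash
python3 -c "
from h import *
print(ctrl.close_job())"
```

```text
the job is handed in; nothing more can be done
None
```

The job is handed in, though the hand-in returned no verdict: the clamp is closed, the lid stands mouth down on the bench beyond the plate's +y end, and the last picture shows the base in its nest with the shaft in it.

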